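Prime the ticket printer's inker under its lift-off guard

TASK

Prime the ticket printer's inker. Draw out the guard's sprung hinge pin by its paddle until it stays out, lift the guard off and stand it upright on the counter beside the printer, let go of it, and press the plunger that was under it down to its stop. Then put the guard back fully down in its seat while the pin is still out, push the pin fully home through the hinge, and leave the other things on the counter where they are.

Things in the scene. Friction and masses are not known exactly. Their poses are not given: they have to be found in the camera images.
- printer: Grey ticket printer, fixed. Origin on the counter under the middle of the guard's seat; x to its back, y to its left, z up. Base (mm) x -75..122, y -62..62, deck 35 high; rear housing 96 high at x 84..122, y -40..60, so the guard cannot swing fully open; wing 22 high under the paddle, x 40..95, y -145..-55. World x 0.43..0.60, y 0.20..0.36 m is always free counter.
- printer_seat (a point): Middle of the guard's seat on the deck, 35 mm above the counter, axes as the printer's. The seated guard's origin coincides with it. Steel curbs 14 mm high with flared tops bound the seat at the front and both sides, 2.5 mm play each way.
- hinge (a point): On the hinge axis (along the printer's y), midway between the printer's two fixed steel knuckles (31 mm apart, tops 24 mm above the deck); printer frame x 68, y 0, z 49 mm. The guard's knuckle lies here when the guard is seated.
- guard: Lift-off guard: grey box hood, open below, 110 (x) x 84 (y) x 47 mm high, 4 mm walls, 0.15 to 0.31 kg. Origin at the centre of its open underside; x towards its hinge side, z up. On top, centred, a rib handle 44 mm long (x), 12 mm thick (y), 27.5 mm high. One tubular hinge knuckle at its back. Starts seated with the pin through the knuckle.
- guard_rib (a point): Centre of the top of the guard's rib handle, 74.5 mm above the guard's origin; it is 12 mm thick along the guard's y, 44 mm long along its x.
- guard_knuckle (a point): Centre of the guard's hinge knuckle: guard frame x 68, y 0, z 14 mm; 22 mm across, 24 mm wide along y, bore 14 mm.
- pin (a joint): Steel hinge pin, 8 mm thick, slides along the hinge axis: 0 = home through the knuckles, grows as it is drawn to the printer's right (its -y), stop at 0.042 m; clear of the guard's knuckle from 0.037. Over-centre spring, up to 6 N: let go before about 0.026 it springs home, drawn farther it snaps to the stop and stays out; pushed back past that point it snaps home.
- paddle (a point): On the black upright paddle at the pin's right end: mid thickness, 13.5 mm below its top edge. Paddle 26 (x) x 10 (y) x 54 mm, z 32..86 mm above the counter. With the pin home this point is 93 mm to the right of the hinge point; inside it a 46 mm gap to the guard's side and barrel is crossed only by the pin's 8 mm stem (top 53 mm above the counter).
- plunger (a joint): Inker plunger under the guard: 0 = up, grows as it is pressed down, stop at 0.010 m; spring 3 N at the top, 8 N at the stop; returns by itself.
- plunger_top (a point): Centre of the plunger's flat round black head (30 mm across): printer frame x -12, y 0, z 69 mm when up.
- rubber_stamp: Bystander, loose, to be left alone: wooden-handled rubber stamp, 26x52x85 mm, upright; origin at the centre of its underside.
- tape_measure: Bystander, loose, to be left alone: rolled tape measure, 54x49x18 mm; origin at the centre of its underside.
- label_block: Bystander, loose, to be left alone: white block of labels, 35x70x31 mm; origin at the centre of its underside.
- ink_pad: Bystander, loose, to be left alone: flat closed ink pad, 75x110x19 mm; origin at the centre of its underside.
- service_bell: Bystander, loose, to be left alone: domed desk bell, 83 mm across, 58 mm high; origin at the centre of its underside.
- stapler: Bystander, loose, to be left alone: stapler, 155x41x43 mm; origin at the centre of its underside.
- pin_tin: Bystander, loose, to be left alone: round pin tin, 66 mm across, 26 mm high; origin at the centre of its underside.
- marker_0: Bystander, loose, to be left alone: marker pen, 136 mm long, 11 mm thick; origin at the centre of its underside.

How it is judged:
By the outcome, as a careful person would: the job done as asked, in the order asked, and still so for the second after the job is handed in, with the robot touching nothing.
It also fails if it takes over 72 s, if anything falls off the work surface, if the arm or the gripper's body presses on something with over 40 N, if the wrist force passes 120 N, or if a joint passes its speed limit or range.

ROBOT

A 6-joint arm with a two-finger parallel gripper is mounted at the origin on a cart in front of the work surface, level with it; the furniture and walls round the work are solid. World frame = base frame: x ahead of the robot, y to its left, z up, the work surface at z = 0. Lengths are in m, angles in rad, forces in N, time in s.
With the tool pointing down it reaches from about 0.4 to 0.825 m from the base axis. Payload 7 kg.
Tool frame: the origin (TCP) lies on the centre line of the jaws, within the pads' length; the fingertips stand tip_reach ahead of it and the grasp point (between the pads) is the TCP (tip_reach is the distance from the TCP to the fingertips, in m); z points along the fingers, y is the line along which they close (so a half turn about z gives the same grasp; the last joint's range is limited). The gripper opens to 88 mm and grips with 3 to 60 N. Pads are 19 mm wide; open, the fingers measure 130 mm over their backs; the gripper's body (78 mm by 193 mm) begins 47 mm behind the grasp point.
Start: joints at [-0.871, 0.359, 0.012, 0, -1.224, -0.288], TCP at [0.27, -0.619, 0.246] pointing down, gripper open.
Joint ranges: [-3.07, 3.07], [-1.43, 2.12], [-1.02, 1.25], [-3.03, 1.67], [-3.05, -0], [-3.03, 3.03]. Speed limits (rad/s): [2.39, 2.39, 3.01, 3.14, 3.14, 3.14].

INTERFACE

Orientations are given as [roll, pitch, yaw] about the fixed x, y, z axes, in that order (R = Rz(yaw) Ry(pitch) Rx(roll)).
In Python, from station import get_state, grab_frame, calibration, job_done, find_in, mark_of, tip_reach gives the robot as it stands.
- The arm moves only by the shell command python3 -m handwheel 'ROWS' [OPENING] [FORCE]. ROWS is JSON, a list of rows, each an object with "delta_pos": the shift along the world's x, y, z in units of 30 mm (1.0 is 30 mm), a list of three; "dr": the turn, a rotation vector about the world's x, y, z in degrees, a list of three. In form: [{"delta_pos": [tx, ty, tz], "dr": [rx, ry, rz]}, ...]. A call has 1 to 10 rows; each row shifts and turns the commanded pose from where the row before left it; what a row does not reach is not made up. A row lasts 1/10 s, in which the tool goes at most 50 mm and 8.59 degrees, less where a joint would pass 70% of its speed; a pose out of reach is approached as far as the arm can. A call is refused whole if a number of a shift passes 1 or a number of a turn 8.59, either way. A call with a gripper value outside its range is refused whole. OPENING is the closure, from -1 (fully open) to 1 (shut), set as the call begins (- or left out, the last holds). The fingers move at their own pace and stop on an object; FORCE is the grip in N (left out, the last holds). Time passes only in rows, so rows that do not move let the fingers close. It gives the time, the measured TCP pose, the force, the opening and the grip force at its end, in the units of the state.
- get_state(): the state, without advancing time (a new reading comes with each control period).
- grab_frame(name): name is "side" or "top"; returns the picture (420x560x3 uint8, red, green, blue); there is no depth.
- calibration(name): a dict with "fx", "fy", "cx", "cy" (pixels), "k1" (the pictures are not rectified: a ray, as slopes to the right and down, at radius r is drawn at 1 + k1 r^2 times it, then the intrinsics apply), "extrinsics" (4x4, takes a point from world to camera coordinates). Camera axes: x right, y down, z forward; pixel columns grow to the right and rows downward; lengths in m; the calibration is good to about 2 mm. A picture is of the moment at which its call begins. calibration takes no time and is no camera call.
- job_done(): hands the job in; it is judged then, once.
Trained networks look in the newest picture that a camera, given by its name, has taken for a name from the list of things; names that differ only in an ending like _2 or _b are one class to them, and where a whole thing is asked for, a point or a joint stands for the part that bears it (a point fixed in the world has none). Each returns a list of dicts, best first, with "conf" (0 to 1); they miss things now and then, are a little off and sometimes report something else, mostly with a low value. They report only what shows in the picture. A call takes as long as a camera call.
- find_in(camera, query): "location" ([column, row] in pixels, amid what is visible of it).
- mark_of(camera, query): "location" ([column, row] in pixels: a listed point, or the origin of a listed thing).
The state is a dict: "t": time; "q": joint angles; "qd": joint speeds; "joint_efforts": joint torques, N m; "eef_pos": TCP position; "ee_rot": TCP orientation; "force": force on the tool from outside, world axes, zero at the start; "moment": the same for the moment, N m; "width": finger opening in m; "gripper_force": force on a finger pad.
Only numpy, scipy, OpenCV 4.12 (cv2) and the standard library are available. Lean on these libraries where they do the work, as an engineer would, in place of code of your own. Each camera call takes 0.05 s, during which the arm holds its last target. There are 200 camera calls.

## Working session

There is one attempt and no reset: what is moved stays moved. The work goes in short steps, Python scripts to look and compute and a shell command to move; the robot and the scene stay as the last step left them, time stands still between calls to the robot, and variables do not carry over. Pictures are saved under pics/ and viewed, at most 10 in all, crops included, and the job is handed in when it is done.

```bash
mkdir -p pics; cat > h.py <<'E'
import numpy as np, cv2
from station import *
def ray(cam,px):
    c=calibration(cam); K=np.array([[c['fx'],0,c['cx']],[0,c['fy'],c['cy']],[0,0,1.]])
    p=cv2.undistortPoints(np.array([[px]],float),K,np.array([c['k1'],0,0,0,0]))[0,0]
    E=np.array(c['extrinsics']); R,t=E[:3,:3],E[:3,3]
    d=R.T@np.array([p[0],p[1],1]); return -R.T@t, d/np.linalg.norm(d)
def atz(cam,px,z):
    o,d=ray(cam,px); return o+d*(z-o[2])/d[2]
def tri(p1,p2):
    A=np.zeros((3,3));b=np.zeros(3)
    for cam,px in (('side',p1),('top',p2)):
        o,d=ray(cam,px);M=np.eye(3)-np.outer(d,d);A+=M;b+=M@o
    return np.linalg.solve(A,b)
def proj(cam,P):
    c=calibration(cam);E=np.array(c['extrinsics']);p=E[:3,:3]@P+E[:3,3];x,y=p[:2]/p[2];f=1+c['k1']*(x*x+y*y)
    return np.array([c['fx']*x*f+c['cx'],c['fy']*y*f+c['cy']])
def save(cam,name): cv2.imwrite(f'pics/{name}.png',grab_frame(cam)[:,:,::-1])
E
python3 - <<'E'
from h import *
save('side','s0');save('top','t0')
a=cv2.imread('pics/s0.png');b=cv2.imread('pics/t0.png')
np.set_printoptions(precision=4,suppress=True)
print('tip',tip_reach if not callable(tip_reach) else tip_reach())
s=get_state();print(s['eef_pos'],s['ee_rot'],s['width'],s['t'])
for q,z in [('guard_rib',.1095),('paddle',.0725),('hinge',.049),('guard_knuckle',.049),('printer_seat',.035),('printer',0),('guard',.035)]:
    m={c:(mark_of(c,q) or [None])[0] for c in('side','top')}
    print(q,[(c,np.round(v['location'],1),round(v['conf'],2),atz(c,v['location'],z)) for c,v in m.items() if v], tri(m['side']['location'],m['top']['location']) if all(m.values()) else '')
for q in ['rubber_stamp','tape_measure','label_block','ink_pad','service_bell','stapler','pin_tin','marker_0']:
    m=mark_of('top',q); 
    if m: print(q,round(m[0]['conf'],2),m[0]['location'],atz('top',m[0]['location'],0))
E
```

```text
tip 0.019
[ 0.27   -0.6182  0.2447] [ 3.1401 -0.0001 -2.7299] 0.08766269483390261 0.1
guard_rib [('side', array([278.4, 208.7]), 0.76, array([ 0.5357, -0.0331,  0.1095])), ('top', array([285.4, 202.9]), 0.66, array([ 0.537 , -0.0363,  0.1095]))] [ 0.5368 -0.0346  0.1101]
paddle [('side', array([245.2, 223.6]), 0.46, array([ 0.5759, -0.1407,  0.0725])), ('top', array([319.4, 196.7]), 0.39, array([ 0.5596, -0.1359,  0.0725]))] [ 0.5617 -0.1399  0.0631]
hinge [('side', array([271.1, 234.6]), 0.88, array([ 0.6009, -0.0528,  0.049 ])), ('top', array([292.5, 182.4]), 0.75, array([ 0.6087, -0.0589,  0.049 ]))] [ 0.6074 -0.0554  0.0535]
guard_knuckle [('side', array([265.5, 234.1]), 0.62, array([ 0.599 , -0.0714,  0.049 ])), ('top', array([292.3, 180.1]), 0.65, array([ 0.6157, -0.0584,  0.049 ]))] [ 0.614  -0.0639  0.0595]
printer_seat [('side', array([278.4, 238.9]), 0.51, array([ 0.604 , -0.0288,  0.035 ])), ('top', array([285.7, 208.8]), 0.66, array([ 0.5316, -0.0371,  0.035 ]))] [ 0.5387 -0.0359 -0.011 ]
printer [('side', array([276.7, 237.2]), 0.95, array([ 0.5445, -0.0398,  0.    ])), ('top', array([280.9, 206.4]), 0.81, array([ 0.5448, -0.0227,  0.    ]))] [ 0.5454 -0.0312  0.0011]
guard [('side', array([279.1, 229.1]), 0.86, array([ 0.5462, -0.0309,  0.035 ])), ('top', array([208.1, 266.9]), 0.66, array([0.364 , 0.1933, 0.035 ]))] [ 0.3889  0.0796 -0.0362]
rubber_stamp 0.7 [211.0, 264.8] [0.3713 0.1903 0.    ]
tape_measure 0.61 [392.2, 240.5] [ 0.4337 -0.3578  0.    ]
label_block 0.55 [409.2, 217.9] [ 0.5016 -0.4137  0.    ]
ink_pad 0.74 [415.0, 193.4] [ 0.5773 -0.4365  0.    ]
service_bell 0.92 [381.9, 147.9] [ 0.724  -0.3421  0.    ]
stapler 0.86 [331.6, 146.1] [ 0.7328 -0.1848  0.    ]
pin_tin 0.75 [347.7, 265.6] [ 0.3611 -0.2199  0.    ]
marker_0 0.5 [134.3, 250.5] [0.4183 0.4228 0.    ]
```

View pics/s0.png

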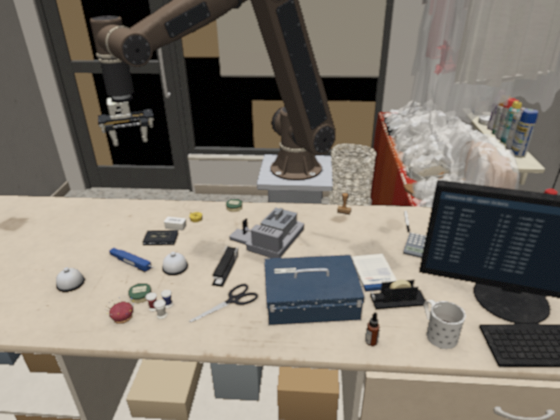

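View pics/t0.png

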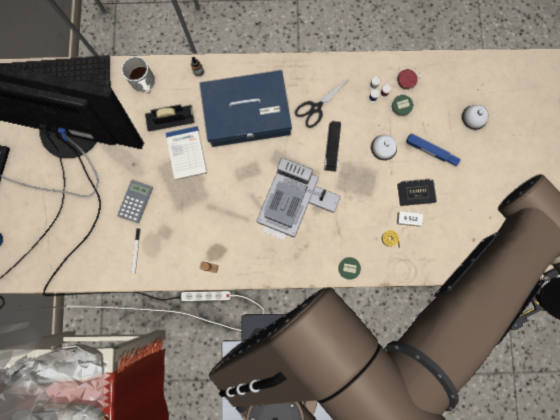

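The side view shows the printer at about (275,230) with the black paddle at (245,226). In the top view the printer is at (287,200), its back pointing up and slightly right, and its wing is at (325,197). I'll overlay the model to refine the pose.

```bash
cat >> h.py <<'E'
def T(pose,p):
    x,y,a=pose;c,s=np.cos(a),np.sin(a);p=np.array(p,float)/1000
    return np.array([x+c*p[0]-s*p[1],y+s*p[0]+c*p[1],p[2]])
def overlay(cam,src,pose,name,box,k):
    im=cv2.imread(src);x0,y0,x1,y1=box
    im=cv2.resize(im[y0:y1,x0:x1],None,fx=k,fy=k,interpolation=cv2.INTER_CUBIC)
    def pl(pts,col):
        P=np.array([(proj(cam,T(pose,p))-[x0,y0]+.5)*k for p in pts]).astype(np.int32)
        cv2.polylines(im,[P],True,col,1)
    r=lambda a,b,c,d,z:[(a,c,z),(b,c,z),(b,d,z),(a,d,z)]
    pl(r(-75,122,-62,62,35),(0,0,255));pl(r(84,122,-40,60,96),(0,255,0));pl(r(40,95,-145,-55,22),(255,0,0))
    pl(r(-22,22,-6,6,109.5),(0,255,255));pl(r(55,81,-98,-88,86),(255,0,255));pl(r(-55,55,-42,42,82),(255,255,0))
    cv2.imwrite(f'pics/{name}.png',im)
E
python3 - <<'E'
from h import *
p=(.538,-.0355,np.radians(-16.5))
overlay('top','pics/t0.png',p,'ot',(240,145,350,245),5)
overlay('side','pics/s0.png',p,'os',(220,195,320,265),5)
a=cv2.imread('pics/ot.png');b=cv2.imread('pics/os.png')
cv2.imwrite('pics/o.png',cv2.vconcat([a,cv2.copyMakeBorder(b,0,0,0,50,0)])[:, :] if 0 else cv2.resize(cv2.hconcat([a,cv2.copyMakeBorder(b,0,150,0,0,0)]),(798,380)))
E
```

```text
(no output)
```

View pics/o.png

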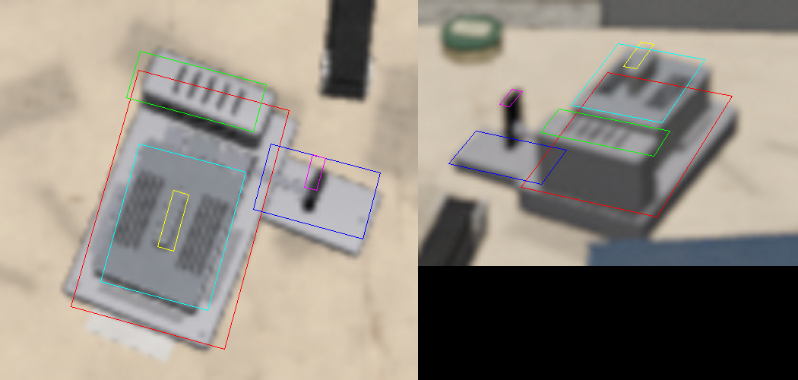

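```bash
python3 - <<'E'
from h import *
from scipy.optimize import least_squares
C=[('top',(63,291),(-75,62,30)),('top',(211,349),(-75,-62,30)),('top',(153,46),(122,60,96)),('top',(275,92),(122,-40,96)),
('top',(382,180),(95,-145,22)),('top',(357,254),(40,-145,22))]
C=[(c,np.array(u)/3.8+[240,145]-.5,np.array(m)) for c,u,m in C]
C+=[('side',np.array([514-418,92])/3.8+[220,195]-.5,(68,-93,86)),('side',np.array([738-418,110])/3.8+[220,195]-.5,(-75,62,35)),
('side',(278.4,208.7),(0,0,109.5)),('top',(285.4,202.9),(0,0,109.5)),('side',(271.1,234.6),(68,0,49)),('top',(292.5,182.4),(68,0,49))]
f=lambda p:np.concatenate([proj(c,T(p,m))-u for c,u,m in C])
r=least_squares(f,[.538,-.0355,-.3],loss='soft_l1');p=r.x
print(p,np.degrees(p[2]));print(np.round(r.fun if 0 else f(p),1).reshape(-1,2))
print('paddle',T(p,(68,-93,72.5)),'rib',T(p,(0,0,109.5)),'plunger',T(p,(-12,0,69)))
overlay('top','pics/t0.png',p,'ot',(240,145,350,245),5)
overlay('side','pics/s0.png',p,'os',(220,195,320,265),5)
a=cv2.imread('pics/ot.png');b=cv2.imread('pics/os.png')
cv2.imwrite('pics/o2.png',cv2.resize(cv2.hconcat([a,cv2.copyMakeBorder(b,0,150,0,0,0)]),(798,380)))
print([np.round(x,3) for x in (calibration('top')['extrinsics'],)])
E
```

```text
[ 0.54120286 -0.03284663 -0.3785357 ] -21.6884977734715
[[-0.2  0.9]
 [-0.1  0.2]
 [-0.1 -0.2]
 [ 0.1 -0.6]
 [ 0.1  2.1]
 [ 0.5 -0.6]
 [-0.6  0.5]
 [ 0.4 -1.9]
 [-0.1  0.9]
 [-1.2 -1.4]
 [-1.7  0.6]
 [-0.3  1.4]]
paddle [ 0.57001982 -0.14439296  0.0725    ] rib [ 0.54120286 -0.03284663  0.1095    ] plunger [ 0.53005237 -0.02841191  0.069     ]
[array([[-1.90e-02, -1.00e+00, -1.00e-03, -2.40e-02],
       [-9.86e-01,  1.90e-02, -1.66e-01,  5.49e-01],
       [ 1.66e-01, -3.00e-03, -9.86e-01,  1.36e+00],
       [ 0.00e+00,  0.00e+00,  0.00e+00,  1.00e+00]])]
```

View pics/o2.png

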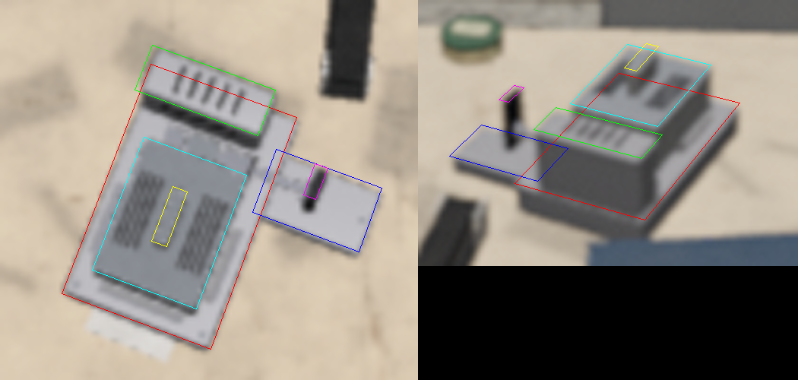

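The model now fits to about 3 mm, with the printer at (0.540, -0.033) and yaw -21.7°. Moving to above the paddle, with the tool's y along the printer's y.

```bash
python3 -m handwheel '[{"delta_pos":[0.62,0.98,-0.15],"dr":[0,0,-4.53]},{"delta_pos":[0.62,0.98,-0.15],"dr":[0,0,-4.53]},{"delta_pos":[0.62,0.98,-0.15],"dr":[0,0,-4.53]},{"delta_pos":[0.62,0.98,-0.15],"dr":[0,0,-4.53]},{"delta_pos":[0.62,0.98,-0.15],"dr":[0,0,-4.53]},{"delta_pos":[0.62,0.98,-0.15],"dr":[0,0,-4.53]},{"delta_pos":[0.62,0.98,-0.15],"dr":[0,0,-4.53]},{"delta_pos":[0.62,0.98,-0.15],"dr":[0,0,-4.53]},{"delta_pos":[0.62,0.98,-0.15],"dr":[0,0,-4.53]},{"delta_pos":[0.62,0.98,-0.15],"dr":[0,0,-4.53]}]' 0.1 20
python3 -m handwheel '[{"delta_pos":[0.62,0.98,-0.15],"dr":[0,0,0]},{"delta_pos":[0.62,0.98,-0.15],"dr":[0,0,0]},{"delta_pos":[0.62,0.98,-0.15],"dr":[0,0,0]},{"delta_pos":[0.62,0.98,-0.15],"dr":[0,0,0]},{"delta_pos":[0.62,0.98,-0.15],"dr":[0,0,0]},{"delta_pos":[0.62,0.98,-0.15],"dr":[0,0,0]},{"delta_pos":[0,0,0],"dr":[0,0,0]}]'
```

```text
t: 2.2
eef_pos: [0.4568, -0.3233, 0.2007]
ee_rot: [-3.142, 0.001, 2.76]
force: [0.5, -1.1, 0.2]
width: 0.0394
gripper_force: 0.0
t: 2.9
eef_pos: [0.5695, -0.1453, 0.1729]
ee_rot: [3.141, -0.0, 2.766]
force: [0.3, 0.0, -1.1]
width: 0.0397
gripper_force: 0.0
```

```bash
python3 -m handwheel '[{"delta_pos":[0,0,-0.8],"dr":[0,0,0]},{"delta_pos":[0,0,-0.8],"dr":[0,0,0]},{"delta_pos":[0,0,-0.8],"dr":[0,0,0]},{"delta_pos":[0,0,-0.8],"dr":[0,0,0]},{"delta_pos":[0,0,0],"dr":[0,0,0]}]'
python3 - <<'E'
from h import *
save('side','s1'); im=cv2.imread('pics/s1.png')[185:265,210:320]
cv2.imwrite('pics/s1c.png',cv2.resize(im,None,fx=6,fy=6,interpolation=cv2.INTER_CUBIC))
E
```

```text
t: 3.4
eef_pos: [0.5654, -0.1484, 0.0747]
ee_rot: [-3.14, -0.005, 2.762]
force: [-0.0, 0.0, 0.1]
width: 0.0396
gripper_force: 0.0
```

View pics/s1c.png

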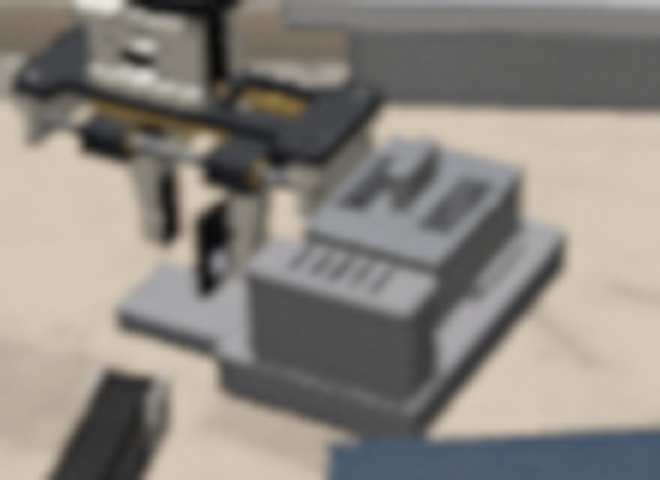

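The paddle is between the fingers and closer to the inner one, so I'll shift about 6 mm inward and close.

```bash
python3 -m handwheel '[{"delta_pos":[0.07,0.19,0],"dr":[0,0,0]},{"delta_pos":[0,0,0],"dr":[0,0,0]},{"delta_pos":[0,0,0],"dr":[0,0,0]},{"delta_pos":[0,0,0],"dr":[0,0,0]},{"delta_pos":[0,0,0],"dr":[0,0,0]},{"delta_pos":[0,0,0],"dr":[0,0,0]}]' 1 20
```

```text
t: 4.05
eef_pos: [0.5692, -0.1453, 0.0786]
ee_rot: [-3.138, 0.0, 2.762]
force: [-1.6, -15.7, 2.6]
width: 0.0101
gripper_force: 19.9
```

```bash
python3 -m handwheel '[{"delta_pos":[-0.135,-0.34,0],"dr":[0,0,0]},{"delta_pos":[-0.135,-0.34,0],"dr":[0,0,0]},{"delta_pos":[-0.135,-0.34,0],"dr":[0,0,0]},{"delta_pos":[-0.135,-0.34,0],"dr":[0,0,0]},{"delta_pos":[0,0,0],"dr":[0,0,0]},{"delta_pos":[0,0,0],"dr":[0,0,0]}]'
```

```text
t: 4.65
eef_pos: [0.5528, -0.1842, 0.0786]
ee_rot: [-3.141, -0.0, 2.762]
force: [-3.7, -2.8, 6.9]
width: 0.0103
gripper_force: 19.9
```

The pin is at its stop after 42 mm of travel. Releasing it, then going over the rib.

```bash
python3 -m handwheel '[{"delta_pos":[0,0,0],"dr":[0,0,0]},{"delta_pos":[0,0,0],"dr":[0,0,0]},{"delta_pos":[0,0,0],"dr":[0,0,0]},{"delta_pos":[0,0,0.9],"dr":[0,0,0]},{"delta_pos":[0,0,0.9],"dr":[0,0,0]},{"delta_pos":[0,0,0.9],"dr":[0,0,0]}]' 0.1 20
python3 -m handwheel '[{"delta_pos":[-0.07,0.84,0],"dr":[0,0,0]},{"delta_pos":[-0.07,0.84,0],"dr":[0,0,0]},{"delta_pos":[-0.07,0.84,0],"dr":[0,0,0]},{"delta_pos":[-0.07,0.84,0],"dr":[0,0,0]},{"delta_pos":[-0.07,0.84,0],"dr":[0,0,0]},{"delta_pos":[-0.07,0.84,0],"dr":[0,0,0]},{"delta_pos":[0,0,0],"dr":[0,0,0]},{"delta_pos":[0,0,0],"dr":[0,0,0]}]'
python3 - <<'E'
from h import *
for c in ('side','top'):
    grab_frame(c)
    for q in('paddle','guard_rib'): print(c,q,[(np.round(m['location'],1),round(m['conf'],2)) for m in mark_of(c,q)[:2]])
for d in (0,42): print(d,proj('side',T((.5405,-.033,-.3785),(68,-93-d,72.5))),proj('top',T((.5405,-.033,-.3785),(68,-93-d,72.5))))
E
```

```text
t: 5.25
eef_pos: [0.5536, -0.183, 0.1592]
ee_rot: [-3.141, -0.001, 2.763]
force: [0.5, -0.1, -0.0]
width: 0.0394
gripper_force: 0.0
t: 6.05
eef_pos: [0.5411, -0.0314, 0.1586]
ee_rot: [3.141, 0.0, 2.764]
force: [-0.8, -0.3, -0.2]
width: 0.0394
gripper_force: 0.0
side paddle [(array([235.4, 221.5]), 0.48)]
side guard_rib [(array([277.6, 211. ]), 0.85)]
top paddle [(array([282.1, 206.2]), 0.71), (array([329.9, 148.4]), 0.51)]
top guard_rib [(array([283.7, 201.9]), 0.79), (array([134.9, 248.9]), 0.19)]
0 [244.33885207 222.49241251] [322.25786477 193.37074791]
42 [233.49732876 219.63077438] [335.8104895  198.35010625]
```

The paddle shows at (235,221), so the pin stays out. Descending on the rib and gripping.

```bash
python3 -m handwheel '[{"delta_pos":[0,0,-0.59],"dr":[0,0,0]},{"delta_pos":[0,0,-0.59],"dr":[0,0,0]},{"delta_pos":[0,0,-0.56],"dr":[0,0,0]},{"delta_pos":[0,0,0],"dr":[0,0,0]},{"delta_pos":[0,0,0],"dr":[0,0,0]}]'
python3 -m handwheel '[{"delta_pos":[0,0,0],"dr":[0,0,0]},{"delta_pos":[0,0,0],"dr":[0,0,0]},{"delta_pos":[0,0,0],"dr":[0,0,0]},{"delta_pos":[0,0,0],"dr":[0,0,0]},{"delta_pos":[0,0,0],"dr":[0,0,0]}]' 1 40
```

```text
t: 6.85
eef_pos: [0.5412, -0.0324, 0.1065]
ee_rot: [-3.141, -0.0, 2.762]
force: [-0.0, -0.1, -0.1]
width: 0.0394
gripper_force: 0.0
t: 7.35
eef_pos: [0.5412, -0.032, 0.1068]
ee_rot: [3.141, 0.001, 2.763]
force: [-1.2, 0.8, 3.2]
width: 0.0113
gripper_force: 39.9
```

```bash
python3 -m handwheel '[{"delta_pos":[0,0,0.25],"dr":[0,0,0]},{"delta_pos":[0,0,0.25],"dr":[0,0,0]},{"delta_pos":[0,0,0.25],"dr":[0,0,0]},{"delta_pos":[0,0,0.25],"dr":[0,0,0]},{"delta_pos":[0,0,0],"dr":[0,0,0]}]'
```

```text
t: 7.85
eef_pos: [0.5418, -0.0319, 0.1378]
ee_rot: [3.14, 0.002, 2.763]
force: [0.1, 0.2, -3.0]
width: 0.0124
gripper_force: 39.9
```

```bash
python3 -m handwheel '[{"delta_pos":[0,0,0.5],"dr":[0,0,0]},{"delta_pos":[0,0,0.5],"dr":[0,0,0]},{"delta_pos":[0,0,0.5],"dr":[0,0,0]},{"delta_pos":[0,0,0.5],"dr":[0,0,0]},{"delta_pos":[0,0,0],"dr":[0,0,0]},{"delta_pos":[0,0,0],"dr":[0,0,0]}]'
```

```text
t: 8.45
eef_pos: [0.5408, -0.032, 0.1959]
ee_rot: [3.141, -0.0, 2.763]
force: [0.6, 0.1, -3.4]
width: 0.0119
gripper_force: 39.9
```

```bash
python3 -m handwheel '[{"delta_pos":[-0.08,0.4,0],"dr":[0,0,0]},{"delta_pos":[-0.08,0.8,0],"dr":[0,0,0]},{"delta_pos":[-0.08,0.8,0],"dr":[0,0,0]},{"delta_pos":[-0.08,0.8,0],"dr":[0,0,0]},{"delta_pos":[-0.08,0.8,0],"dr":[0,0,0]},{"delta_pos":[-0.08,0.8,0],"dr":[0,0,0]},{"delta_pos":[-0.08,0.8,0],"dr":[0,0,0]},{"delta_pos":[-0.08,0.8,0],"dr":[0,0,0]},{"delta_pos":[-0.08,0.8,0],"dr":[0,0,0]},{"delta_pos":[-0.08,0.8,0],"dr":[0,0,0]}]'
python3 -m handwheel '[{"delta_pos":[-0.08,0.8,-0.3],"dr":[0,0,0]},{"delta_pos":[-0.08,0.8,-0.5],"dr":[0,0,0]},{"delta_pos":[-0.04,0.8,-0.7],"dr":[0,0,0]},{"delta_pos":[0,0.4,-0.7],"dr":[0,0,0]},{"delta_pos":[0,0,-0.6],"dr":[0,0,0]},{"delta_pos":[0,0,-0.6],"dr":[0,0,0]},{"delta_pos":[0,0,0],"dr":[0,0,0]},{"delta_pos":[0,0,0],"dr":[0,0,0]}]'
```

```text
t: 9.45
eef_pos: [0.516, 0.1972, 0.1952]
ee_rot: [-3.14, -0.001, 2.763]
force: [0.4, 0.7, -2.0]
width: 0.0115
gripper_force: 39.9
t: 10.25
eef_pos: [0.5106, 0.2799, 0.0939]
ee_rot: [-3.14, -0.0, 2.763]
force: [0.1, -0.4, -2.7]
width: 0.0116
gripper_force: 39.9
```

```bash
python3 -m handwheel '[{"delta_pos":[0,0,-0.25],"dr":[0,0,0]},{"delta_pos":[0,0,-0.25],"dr":[0,0,0]},{"delta_pos":[0,0,-0.15],"dr":[0,0,0]},{"delta_pos":[0,0,-0.1],"dr":[0,0,0]},{"delta_pos":[0,0,0],"dr":[0,0,0]},{"delta_pos":[0,0,0],"dr":[0,0,0]}]'
```

```text
t: 10.85
eef_pos: [0.5111, 0.28, 0.0719]
ee_rot: [3.141, 0.0, 2.763]
force: [-0.9, -0.8, -2.1]
width: 0.0117
gripper_force: 39.9
```

```bash
python3 -m handwheel '[{"delta_pos":[0,0,-0.06],"dr":[0,0,0]},{"delta_pos":[0,0,0],"dr":[0,0,0]},{"delta_pos":[0,0,0],"dr":[0,0,0]}]'
```

```text
t: 11.15
eef_pos: [0.5112, 0.28, 0.0718]
ee_rot: [3.141, 0.001, 2.763]
force: [-5.8, -2.3, 12.7]
width: 0.0113
gripper_force: 39.9
```

Guard is standing on the counter. Releasing, then going to the plunger with fingers shut.

```bash
python3 -m handwheel '[{"delta_pos":[0,0,0],"dr":[0,0,0]},{"delta_pos":[0,0,0],"dr":[0,0,0]},{"delta_pos":[0,0,0],"dr":[0,0,0]},{"delta_pos":[0,0,0.6],"dr":[0,0,0]},{"delta_pos":[0,0,0.9],"dr":[0,0,0]},{"delta_pos":[0,0,0.9],"dr":[0,0,0]},{"delta_pos":[0,0,0.9],"dr":[0,0,0]},{"delta_pos":[0,0,0],"dr":[0,0,0]}]' 0.1 20
python3 -m handwheel '[{"delta_pos":[0.05,-0.9,0],"dr":[0,0,0]},{"delta_pos":[0.06,-0.9,0],"dr":[0,0,0]},{"delta_pos":[0.06,-0.9,0],"dr":[0,0,0]},{"delta_pos":[0.06,-0.9,0],"dr":[0,0,0]},{"delta_pos":[0.06,-0.9,0],"dr":[0,0,0]},{"delta_pos":[0.06,-0.9,0],"dr":[0,0,0]},{"delta_pos":[0.06,-0.9,0],"dr":[0,0,0]},{"delta_pos":[0.06,-0.9,0],"dr":[0,0,0]},{"delta_pos":[0.06,-0.9,0],"dr":[0,0,0]},{"delta_pos":[0.06,-0.9,0],"dr":[0,0,0]}]' 1 20
python3 -m handwheel '[{"delta_pos":[0.03,-0.63,0],"dr":[0,0,0]},{"delta_pos":[0.03,-0.63,0],"dr":[0,0,0]},{"delta_pos":[0,0,0],"dr":[0,0,0]}]'
python3 - <<'E'
from h import *
save('side','s2');save('top','t2')
a=cv2.imread('pics/s2.png')[180:265,225:365];b=cv2.imread('pics/t2.png')[140:300,180:345]
a=cv2.resize(a,None,fx=3,fy=3);b=cv2.resize(b,(371,360))
cv2.imwrite('pics/c2.png',cv2.hconcat([cv2.copyMakeBorder(a,0,360-a.shape[0],0,0,0),b]))
for c in('side','top'):
    for q in('plunger_top','printer_seat','guard_rib'): print(c,q,[(np.round(m['location'],1),round(m['conf'],2)) for m in mark_of(c,q)[:1]])
p=(.541,-.032,-.3785)
for c in('side','top'): print(proj(c,T(p,(-12,0,69))),proj(c,T(p,(0,0,35))))
E
```

```text
t: 11.95
eef_pos: [0.5129, 0.2814, 0.173]
ee_rot: [3.136, 0.003, 2.763]
force: [0.3, 0.6, 0.3]
width: 0.0394
gripper_force: 0.0
t: 12.95
eef_pos: [0.5286, 0.0088, 0.1686]
ee_rot: [-3.141, -0.0, 2.763]
force: [0.2, 0.1, 0.0]
width: 0.0008
gripper_force: 0.0
t: 13.25
eef_pos: [0.5302, -0.0296, 0.1685]
ee_rot: [-3.141, -0.001, 2.761]
force: [-0.3, 0.6, -0.4]
width: 0.0008
gripper_force: 0.0
side plunger_top [(array([281.6, 216.6]), 0.52)]
side printer_seat [(array([278.9, 229.3]), 0.88)]
side guard_rib [(array([370.8, 216.9]), 0.81)]
top plunger_top []
top printer_seat [(array([285.9, 206. ]), 0.77)]
top guard_rib []
[280.31995722 218.09065021] [278.89648545 228.2386909 ]
[282.44925467 207.67832686] [283.92580174 205.73421158]
```

View pics/c2.png

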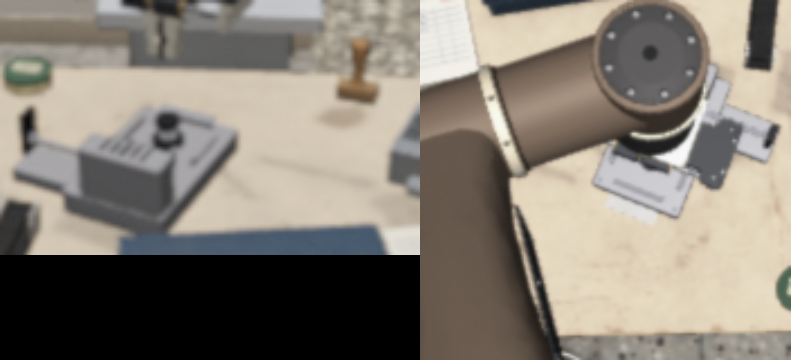

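The side crop shows the guard off, the plunger head at about (281,218) where predicted, and the paddle drawn out. Pressing it now.

```bash
python3 -m handwheel '[{"delta_pos":[0,0.03,-0.8],"dr":[0,0,0]},{"delta_pos":[0,0,-0.8],"dr":[0,0,0]},{"delta_pos":[0,0,-0.6],"dr":[0,0,0]},{"delta_pos":[0,0,-0.3],"dr":[0,0,0]},{"delta_pos":[0,0,-0.15],"dr":[0,0,0]},{"delta_pos":[0,0,-0.1],"dr":[0,0,0]},{"delta_pos":[0,0,0],"dr":[0,0,0]}]'
python3 -m handwheel '[{"delta_pos":[0,0,-0.1],"dr":[0,0,0]},{"delta_pos":[0,0,-0.1],"dr":[0,0,0]},{"delta_pos":[0,0,-0.1],"dr":[0,0,0]},{"delta_pos":[0,0,0],"dr":[0,0,0]},{"delta_pos":[0,0,0],"dr":[0,0,0]}]'
```

```text
t: 14.35
eef_pos: [0.5307, -0.0268, 0.087]
ee_rot: [3.141, 0.0, 2.763]
force: [-1.9, 0.5, 3.5]
width: -0.0
gripper_force: 1.7
t: 14.85
eef_pos: [0.531, -0.0268, 0.0784]
ee_rot: [3.141, 0.001, 2.763]
force: [-4.0, 0.9, 8.2]
width: 0.0006
gripper_force: 3.8
```

```bash
python3 -m handwheel '[{"delta_pos":[0,0,-0.1],"dr":[0,0,0]},{"delta_pos":[0,0,-0.05],"dr":[0,0,0]},{"delta_pos":[0,0,0],"dr":[0,0,0]},{"delta_pos":[0,0,0],"dr":[0,0,0]},{"delta_pos":[0,0,0],"dr":[0,0,0]}]'
```

```text
t: 15.35
eef_pos: [0.5312, -0.0269, 0.0778]
ee_rot: [3.141, 0.003, 2.764]
force: [-19.4, 5.3, 49.5]
width: 0.0008
gripper_force: 24.3
```

Plunger is on its stop. Back to the guard.

```bash
python3 -m handwheel '[{"delta_pos":[0,0,0.5],"dr":[0,0,0]},{"delta_pos":[0,0,0.9],"dr":[0,0,0]},{"delta_pos":[0,0,0.9],"dr":[0,0,0]},{"delta_pos":[0,0,0.9],"dr":[0,0,0]},{"delta_pos":[-0.06,0.7,0],"dr":[0,0,0]},{"delta_pos":[-0.06,0.9,0],"dr":[0,0,0]},{"delta_pos":[-0.06,0.9,0],"dr":[0,0,0]},{"delta_pos":[-0.06,0.9,0],"dr":[0,0,0]},{"delta_pos":[-0.06,0.9,0],"dr":[0,0,0]},{"delta_pos":[-0.06,0.9,0],"dr":[0,0,0]}]'
python3 -m handwheel '[{"delta_pos":[-0.06,0.9,0],"dr":[0,0,0]},{"delta_pos":[-0.06,0.9,0],"dr":[0,0,0]},{"delta_pos":[-0.06,0.9,0],"dr":[0,0,0]},{"delta_pos":[-0.06,0.9,0],"dr":[0,0,0]},{"delta_pos":[-0.06,0.9,0],"dr":[0,0,0]},{"delta_pos":[-0.03,0.5,0],"dr":[0,0,0]},{"delta_pos":[0,0,0],"dr":[0,0,0]},{"delta_pos":[0,0,0],"dr":[0,0,0]}]' 0.1 20
```

```text
t: 16.35
eef_pos: [0.52, 0.1303, 0.1693]
ee_rot: [3.14, 0.001, 2.763]
force: [-0.2, 1.2, 0.2]
width: 0.0
gripper_force: 0.0
t: 17.15
eef_pos: [0.5098, 0.2789, 0.1689]
ee_rot: [-3.141, -0.0, 2.763]
force: [-0.4, -0.3, -0.0]
width: 0.0394
gripper_force: 0.0
```

```bash
python3 -m handwheel '[{"delta_pos":[0.05,0.04,-0.8],"dr":[0,0,0]},{"delta_pos":[0,0,-0.9],"dr":[0,0,0]},{"delta_pos":[0,0,-0.8],"dr":[0,0,0]},{"delta_pos":[0,0,-0.5],"dr":[0,0,0]},{"delta_pos":[0,0,-0.2],"dr":[0,0,0]},{"delta_pos":[0,0,0],"dr":[0,0,0]},{"delta_pos":[0,0,0],"dr":[0,0,0]}]'
python3 -m handwheel '[{"delta_pos":[0,0,0],"dr":[0,0,0]},{"delta_pos":[0,0,0],"dr":[0,0,0]},{"delta_pos":[0,0,0],"dr":[0,0,0]},{"delta_pos":[0,0,0],"dr":[0,0,0]},{"delta_pos":[0,0,0.5],"dr":[0,0,0]},{"delta_pos":[0,0,0.9],"dr":[0,0,0]},{"delta_pos":[0,0,0.9],"dr":[0,0,0]},{"delta_pos":[0,0,0.9],"dr":[0,0,0]},{"delta_pos":[0,0,0.9],"dr":[0,0,0]},{"delta_pos":[0,0,0],"dr":[0,0,0]}]' 1 40
```

```text
t: 17.85
eef_pos: [0.5119, 0.2801, 0.0739]
ee_rot: [3.141, 0.001, 2.762]
force: [-0.2, 0.1, -0.0]
width: 0.0396
gripper_force: 0.0
t: 18.85
eef_pos: [0.5128, 0.2814, 0.1999]
ee_rot: [3.136, 0.003, 2.763]
force: [0.9, 0.9, -1.8]
width: 0.0116
gripper_force: 40.0
```

```bash
python3 -m handwheel '[{"delta_pos":[0.08,-0.4,0],"dr":[0,0,0]},{"delta_pos":[0.08,-0.8,0],"dr":[0,0,0]},{"delta_pos":[0.08,-0.8,0],"dr":[0,0,0]},{"delta_pos":[0.08,-0.8,0],"dr":[0,0,0]},{"delta_pos":[0.08,-0.8,0],"dr":[0,0,0]},{"delta_pos":[0.08,-0.8,0],"dr":[0,0,0]},{"delta_pos":[0.08,-0.8,0],"dr":[0,0,0]},{"delta_pos":[0.08,-0.8,0],"dr":[0,0,0]},{"delta_pos":[0.08,-0.8,0],"dr":[0,0,0]},{"delta_pos":[0.08,-0.8,0],"dr":[0,0,0]}]'
python3 -m handwheel '[{"delta_pos":[0.08,-0.8,0],"dr":[0,0,0]},{"delta_pos":[0.06,-0.8,0],"dr":[0,0,0]},{"delta_pos":[0.04,-0.8,0],"dr":[0,0,0]},{"delta_pos":[0.02,-0.4,0],"dr":[0,0,0]},{"delta_pos":[0,0,0],"dr":[0,0,0]},{"delta_pos":[0,0,0],"dr":[0,0,0]},{"delta_pos":[0,0,0],"dr":[0,0,0]}]'
```

```text
t: 19.85
eef_pos: [0.5342, 0.0505, 0.1945]
ee_rot: [-3.14, -0.002, 2.762]
force: [-0.8, -0.5, -3.1]
width: 0.0114
gripper_force: 40.0
t: 20.55
eef_pos: [0.5412, -0.0312, 0.1957]
ee_rot: [-3.141, -0.001, 2.763]
force: [-0.6, 0.9, -2.6]
width: 0.0118
gripper_force: 40.0
```

```bash
python3 -m handwheel '[{"delta_pos":[0.025,-0.025,-0.5],"dr":[0,0,0]},{"delta_pos":[0,0,-0.7],"dr":[0,0,0]},{"delta_pos":[0,0,-0.6],"dr":[0,0,0]},{"delta_pos":[0,0,-0.3],"dr":[0,0,0]},{"delta_pos":[0,0,0],"dr":[0,0,0]},{"delta_pos":[0,0,0],"dr":[0,0,0]}]'
python3 -m handwheel '[{"delta_pos":[0,0,-0.15],"dr":[0,0,0]},{"delta_pos":[0,0,-0.15],"dr":[0,0,0]},{"delta_pos":[0,0,-0.15],"dr":[0,0,0]},{"delta_pos":[0,0,-0.15],"dr":[0,0,0]},{"delta_pos":[0,0,0],"dr":[0,0,0]},{"delta_pos":[0,0,0],"dr":[0,0,0]}]'
```

```text
t: 21.15
eef_pos: [0.5426, -0.0321, 0.1336]
ee_rot: [3.142, 0.001, 2.764]
force: [0.8, -0.1, -1.8]
width: 0.0116
gripper_force: 40.0
t: 21.75
eef_pos: [0.542, -0.0326, 0.1149]
ee_rot: [-3.141, -0.0, 2.763]
force: [-0.4, -0.2, -2.4]
width: 0.0119
gripper_force: 40.0
```

No contact so far. 6 mm to go.

```bash
python3 -m handwheel '[{"delta_pos":[0,0,-0.1],"dr":[0,0,0]},{"delta_pos":[0,0,-0.1],"dr":[0,0,0]},{"delta_pos":[0,0,-0.06],"dr":[0,0,0]},{"delta_pos":[0,0,0],"dr":[0,0,0]},{"delta_pos":[0,0,0],"dr":[0,0,0]}]'
```

```text
t: 22.25
eef_pos: [0.5422, -0.0325, 0.1085]
ee_rot: [3.141, 0.001, 2.763]
force: [-3.9, 1.7, 10.1]
width: 0.0118
gripper_force: 40.0
```

Guard is fully seated. Releasing it and returning to the paddle.

```bash
python3 -m handwheel '[{"delta_pos":[0,0,0.03],"dr":[0,0,0]},{"delta_pos":[0,0,0],"dr":[0,0,0]},{"delta_pos":[0,0,0],"dr":[0,0,0]},{"delta_pos":[0,0,0.4],"dr":[0,0,0]},{"delta_pos":[0,0,0.7],"dr":[0,0,0]},{"delta_pos":[0,0,0.7],"dr":[0,0,0]}]' 0.1 20
python3 -m handwheel '[{"delta_pos":[0.06,-0.84,0],"dr":[0,0,0]},{"delta_pos":[0.06,-0.84,0],"dr":[0,0,0]},{"delta_pos":[0.06,-0.84,0],"dr":[0,0,0]},{"delta_pos":[0.06,-0.84,0],"dr":[0,0,0]},{"delta_pos":[0.06,-0.84,0],"dr":[0,0,0]},{"delta_pos":[0.06,-0.84,0],"dr":[0,0,0]},{"delta_pos":[0,0,0],"dr":[0,0,0]},{"delta_pos":[0,0,0],"dr":[0,0,0]}]'
python3 - <<'E'
from h import *
save('side','s3'); im=cv2.imread('pics/s3.png')[185:265,210:320]
cv2.imwrite('pics/s3c.png',cv2.resize(im,None,fx=6,fy=6,interpolation=cv2.INTER_CUBIC))
E
```

```text
t: 22.85
eef_pos: [0.5421, -0.0326, 0.1633]
ee_rot: [-3.141, -0.0, 2.763]
force: [0.6, 1.7, 0.4]
width: 0.0387
gripper_force: 0.0
t: 23.65
eef_pos: [0.5529, -0.1842, 0.1626]
ee_rot: [3.142, 0.0, 2.761]
force: [-0.0, -0.2, -0.3]
width: 0.0391
gripper_force: 0.0
```

View pics/s3c.png

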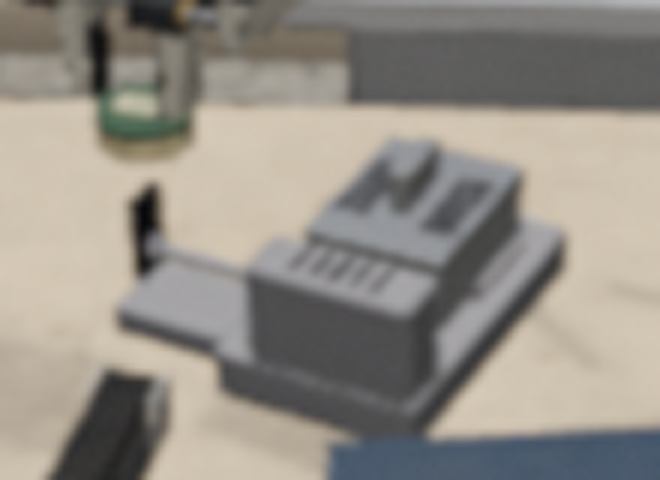

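The guard is seated as before with its rib at (408,165). The pin is still out, with the paddle at (147,225). Gripping the paddle.

```bash
python3 -m handwheel '[{"delta_pos":[0,0,-0.8],"dr":[0,0,0]},{"delta_pos":[0,0,-0.8],"dr":[0,0,0]},{"delta_pos":[0,0,-0.8],"dr":[0,0,0]},{"delta_pos":[0,0,-0.4],"dr":[0,0,0]},{"delta_pos":[0,0,0],"dr":[0,0,0]},{"delta_pos":[0,0,0],"dr":[0,0,0]}]'
python3 -m handwheel '[{"delta_pos":[0,0,0],"dr":[0,0,0]},{"delta_pos":[0,0,0],"dr":[0,0,0]},{"delta_pos":[0,0,0],"dr":[0,0,0]},{"delta_pos":[0,0,0],"dr":[0,0,0]},{"delta_pos":[0,0,0],"dr":[0,0,0]}]' 1 20
```

```text
t: 24.3
eef_pos: [0.5535, -0.1834, 0.0789]
ee_rot: [-3.141, 0.001, 2.764]
force: [0.7, -0.4, 0.2]
width: 0.0397
gripper_force: 0.0
t: 24.8
eef_pos: [0.5529, -0.1843, 0.0786]
ee_rot: [-3.141, 0.0, 2.763]
force: [-0.8, -2.7, 1.6]
width: 0.0097
gripper_force: 20.0
```

```bash
python3 -m handwheel '[{"delta_pos":[0.09,0.22,0],"dr":[0,0,0]},{"delta_pos":[0.09,0.22,0],"dr":[0,0,0]},{"delta_pos":[0.09,0.22,0],"dr":[0,0,0]},{"delta_pos":[0.09,0.22,0],"dr":[0,0,0]},{"delta_pos":[0.09,0.22,0],"dr":[0,0,0]},{"delta_pos":[0.09,0.22,0],"dr":[0,0,0]},{"delta_pos":[0,0,0],"dr":[0,0,0]},{"delta_pos":[0,0,0],"dr":[0,0,0]}]'
```

```text
t: 25.6
eef_pos: [0.5691, -0.1454, 0.0785]
ee_rot: [-3.139, 0.0, 2.764]
force: [0.2, -10.3, 2.9]
width: 0.0102
gripper_force: 19.9
```

The pin is home, at the same position as at the start. Releasing, rising and checking.

```bash
python3 -m handwheel '[{"delta_pos":[0,0,0],"dr":[0,0,0]},{"delta_pos":[0,0,0],"dr":[0,0,0]},{"delta_pos":[0,0,0],"dr":[0,0,0]},{"delta_pos":[0,0,0.7],"dr":[0,0,0]},{"delta_pos":[0,0,0.9],"dr":[0,0,0]},{"delta_pos":[0,0,0.9],"dr":[0,0,0]},{"delta_pos":[0,-0.5,0.9],"dr":[0,0,0]},{"delta_pos":[0,-0.9,0.5],"dr":[0,0,0]},{"delta_pos":[0,-0.9,0],"dr":[0,0,0]},{"delta_pos":[0,-0.9,0],"dr":[0,0,0]}]' 0.1 20
python3 - <<'E'
from h import *
save('side','s4'); a=cv2.imread('pics/s4.png')[185:265,210:320]
cv2.imwrite('pics/s4c.png',cv2.resize(a,None,fx=6,fy=6,interpolation=cv2.INTER_CUBIC))
E
```

```text
t: 26.6
eef_pos: [0.5693, -0.2405, 0.1959]
ee_rot: [3.141, 0.001, 2.764]
force: [0.7, -0.0, -1.0]
width: 0.0391
gripper_force: 0.0
```

View pics/s4c.png

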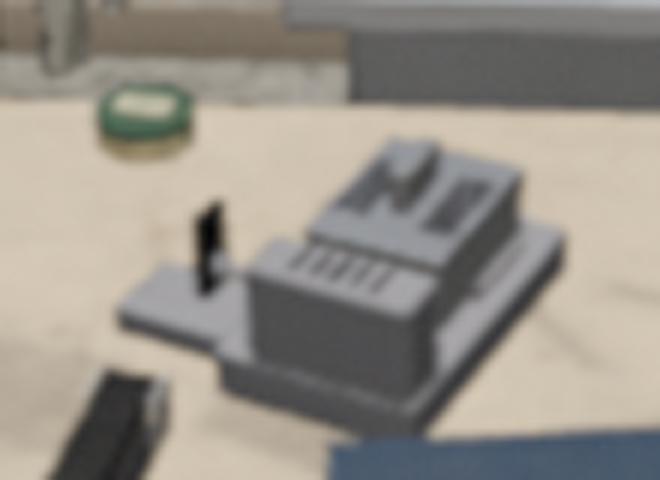

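The paddle is back at its starting place (210,248), the guard is seated, and the arm is clear.

```bash
python3 -c "from station import job_done; print(job_done())"
```

```text
the job is handed in; nothing more can be done
None
```

The inker is primed: the plunger was pressed to its stop, the guard is back in its seat, the pin is home, and nothing else on the counter was touched; handed in at about 27 s of the 72 s allowed.

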